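# Park the pattern roller on its stand

## Robot

A 6-joint arm with a two-finger parallel gripper is mounted at the origin on the work surface. World frame = base frame: x ahead of the robot, y to its left, z up, the work surface at z = 0. Lengths are in m, angles in degrees, forces in N, time in s.
With the tool pointing down it reaches from about 0.35 to 0.85 m from the base axis. Payload 8.1 kg.
Tool frame: the origin (TCP) lies at the very end of the fingers, on their centre line; the grasp point (between the pads) lies 19 mm behind it; z points along the fingers, y is the line along which they close (so a half turn about z gives the same grasp; the last joint's range is limited). The gripper opens to 85 mm and grips with 20 to 120 N. Pads are 22 mm wide; open, the fingers measure 114 mm over their backs; the gripper's body (76 mm by 85 mm) begins 54 mm behind the grasp point. The pads swing forward as they close: fully open they stand 13 mm farther back than shut.
Start: joints at [60.997, 7.471, 85.268, -0, 87.261, -4.893], TCP at [0.245, 0.548, 0.231] pointing down, gripper open.
Joint ranges: [-169.43, 169.43], [-51.17, 129.36], [1.28, 143.12], [-76.62, 256.62], [0, 156.53], [-152.29, 152.29]. Speed limits (degrees/s): [136.94, 136.94, 159.86, 180, 180, 180].

## Interface

Orientations are given as [roll, pitch, yaw] about the fixed x, y, z axes, in that order (R = Rz(yaw) Ry(pitch) Rx(roll)).
In Python, from plant import bot gives the robot as it stands. The module is installed in compiled form; this text tells all that it offers.
- The arm moves only by the tool send_rows, never from a script. Its argument "steps" is a list that holds one entry, the list of rows, each a list of 5 numbers: the shift along the tool's x, y, z in mm, then the turn about the tool's z in rad, then the opening, from -1 (shut) to 1 (fully open). A call has 1 to 10 rows; each row is the pose to reach, as a shift and turn from the pose commanded when the call began, along the tool's axes at that moment; what a row does not reach only later rows make up. A row lasts 1/12 s, in which the tool goes at most 41.7 mm and 7.16 degrees, less where a joint would pass 70% of its speed; a pose out of reach is approached as far as the arm can. A call with a gripper value outside its range is refused whole. The fingers move at their own pace and stop on an object; "force" is the grip in N (left out, the last holds). Time passes only in rows, so rows that repeat a pose let the fingers close. It gives the time, the measured TCP pose, the force, the opening and the grip force at its end, in the units of the state.
- bot.get_obs(): the state, without advancing time (a new reading comes with each control period).
- bot.get_image(name): name is "scene" or "top" or "wrist"; returns the picture (400x640x3 uint8, blue, green, red); there is no depth.
- bot.get_calibration(name): a dict with "fov_y" (degrees; the focal length in pixels is half the picture's height over the tangent of half this angle, whatever the lens; pixels are square), "cx", "cy" (the principal point, pixels), "T" (4x4, takes a point from camera to world coordinates). Camera axes: x right, y down, z forward; pixel columns grow to the right and rows downward; lengths in m; the calibration is good to about 2 mm. The wrist camera is an equidistant fisheye: a pixel r from the principal point sees the ray r / f radians off the axis. A picture is of the moment at which its call begins: read the wrist's pose just before it. get_calibration takes no time and is no camera call; for the wrist camera it gives the pose at the moment of the call.
- bot.sign_off(): hands the job in; it is judged then, once.
The state is a dict: "time": time; "joint_pos": joint angles; "joint_velocities": joint speeds; "tau": joint torques, N m; "ee_pos": TCP position; "ee_rot": TCP orientation; "contact_force": force on the tool from outside, world axes, zero at the start; "moment": the same for the moment, N m; "finger_gap": finger opening in m; "grasp_force": force on a finger pad.
Only numpy, scipy, OpenCV 4.12 (cv2) and the standard library are available. Lean on these libraries where they do the work, as an engineer would, in place of code of your own. Each camera call takes 0.05 s, during which the arm holds its last target. There are 200 camera calls.

## Task

Push the blue-patterned roller slowly up the ramp of its stand with your fingertips, over the crest and right home against the rubber stop, without letting it run back down. Then push the red post sideways so that the steel bolt slides fully across behind the roller. Do not pick the roller up, and leave the jars, bowl, spare roller and everything else on the table where they stand.

Things in the scene. Friction and masses are not known exactly. Their poses are not given: they have to be found in the camera images.
- stand: Fixed wooden roller stand, 306 mm long. Origin on the table under its middle, +x uphill, z up. Running surface 78 mm wide between dark side rails 10 mm high: a flat foot, 8 mm above the table, from x -140 to -75; an 8 deg ramp to the crest; a 5 deg saddle down to the stop. A lip at the foot's end (x -146 to -140) stands 5 mm above the foot. Anywhere on the ramp the roller rolls back if let go.
- crest (a point): Mid-width of the crest, the highest line of the running surface: x 80, z 30 mm in the stand's frame. Once its centre is past this the roller settles against the stop by itself and stays.
- roller: Wooden pattern roller, plain cylinder 56 mm in diameter, 70 mm long, about 0.2 kg, blue and white patches and brass end bands; loose. Origin at its centre (on its axis, at mid length); its own y is its axis, parallel to the stand's y. It starts lying on the foot flat, centre 36 mm above the table. x and z of its frame turn as it rolls.
- rest (a point): Where the roller's centre lies when home against the stop: x 117, y 0, z 55 mm in the stand's frame. The stop's black rubber face is at x 145, its dark board behind it (to x 160) 72 mm high; the surface under the roller is 27 mm above the table.
- bolt_post (a point): On the axis of the red upright post, 71 mm above the table; post 16 mm in diameter, top at 91 mm, at the outer end of the bolt, a steel rod of 10 mm along the stand's y (x 75, z 55 in its frame). Joint 0: post at y 118, rod tip at y 48; pushed towards the stand's -y it ends at y 73, tip y 3. The rod runs through a fixed bracket 68 mm high at x 58 to 92, y 48 to 72.
- bolt (a joint): Travel of the bolt in m: 0 drawn back (ramp free), 0.045 fully across behind the roller. Slides with about 1.5 N of friction, stays where left. If the roller is not home it is in the way of the bolt, or the closed bolt bars its way up.
- enamel_jar: Jar with blue lid, 48 mm across, 65 mm high; bystander beside the stand. Origin under its centre.
- water_bowl: Blue bowl, 90 mm across, 45 mm high; bystander beside the stand. Origin under its centre.
- spare_roller: Plain dark wooden roller standing on end, 42 mm across, 70 mm high; bystander beside the stand. Origin under its centre.
- test_tile: Blue enamel tile 70 x 70 x 8 mm lying flat; bystander. Origin under its centre.
- palette_knife: Palette knife 190 mm long lying flat; bystander. Origin on its length, at its underside.
- gold_jar: Jar with brass lid, 44 mm across, 55 mm high; bystander. Origin under its centre.
- brush_pot: White pot of brushes, 72 mm across, 180 mm high with brushes; bystander. Origin under its centre.

How it is judged (in metres and radians):
On the way, in this order (a step that is already met when the one before it is completed fails the run):
1. the roller lies home against the stop, at rest, the bolt still drawn back (x of roller in the frame of stand between 0.112 and 0.122 m and z of roller in the frame of stand between 0.048 and 0.061 m and y of roller in the frame of stand between -0.012 and 0.012 m and angle between the y axis of roller and the y axis of stand, either way round below 0.15 rad and linear speed of roller below 0.03 m/s and value of joint bolt below 0.015 m), for 0.2 s.
2. the bolt is fully across behind the roller (value of joint bolt above 0.04 m and x of roller in the frame of stand between 0.112 and 0.122 m and z of roller in the frame of stand between 0.048 and 0.061 m and y of roller in the frame of stand between -0.012 and 0.012 m and angle between the y axis of roller and the y axis of stand, either way round below 0.15 rad and linear speed of roller below 0.03 m/s), for 0.2 s.
At the end, for the whole second after the job is handed in: The roller rests against the stop (centre within 5 mm of home along the ramp, 12 mm across it, axis within 0.15 rad), the bolt is at least 40 of its 45 mm across, and no bystander has moved by 15 mm (all of step 2 and distance of each of enamel_jar, water_bowl, spare_roller, test_tile, palette_knife, gold_jar, brush_pot from where it was at the start of the episode below 0.015 m); the robot touches nothing.
It fails at once if the roller runs away or rolls back freely (faster than 0.3 m/s) (linear speed of roller above 0.3 m/s).
It fails at once if the roller is lifted off the stand (z of roller in the frame of stand above 0.072 m or (z of roller in the frame of stand above 0.058 m and x of roller in the frame of stand below 0 m)).
It fails at once if the roller leaves the stand or is turned across it (y of roller in the frame of stand above 0.03 m or y of roller in the frame of stand below -0.03 m or x of roller in the frame of stand below -0.16 m or angle between the y axis of roller and the y axis of stand, either way round above 0.35 rad).
It fails at once if a bystander is knocked or moved (distance of any of enamel_jar, water_bowl, spare_roller, test_tile, palette_knife, gold_jar, brush_pot from where it was at the start of the episode above 0.02 m).
It also fails if it takes over 59 s, if anything falls off the work surface, if the arm or the gripper's body presses on something with over 40 N, if the wrist force passes 120 N, or if a joint passes its speed limit or range.

## Working session

There is one attempt and no reset: what is moved stays moved. The work goes in short steps, Python scripts to look and compute and a tool call to move; the robot and the scene stay as the last step left them, time stands still between calls to the robot, and variables do not carry over. Pictures are saved under pics/ and viewed, at most 10 in all, crops included, and the job is handed in when it is done.

Besides the shell and the picture viewer there is one more tool, called as name(argument=value, ...) on one line, values as JSON. send_rows: Moves the arm, as the interface text tells. Its arguments: {"type":"object","properties":{"steps":{"type":"array","items":{"type":"array","items":{"type":"array","items":{"type":"number"}}}},"force":{"type":"number"}},"required":["steps"]}

```bash
mkdir -p pics
cat > h.py <<'E'
import numpy as np, cv2
from plant import bot
def ray(cal,u,v):
    f=200/np.tan(np.radians(cal["fov_y"]/2)); T=np.array(cal["T"])
    d=np.array([(u-cal["cx"])/f,(v-cal["cy"])/f,1.0]); return T[:3,3],T[:3,:3]@d
def onz(cal,u,v,z):
    o,d=ray(cal,u,v); return o+d*(z-o[2])/d[2]
E
python3 - <<'E'
from h import *
for n in("scene","top"):
    cv2.imwrite(f"pics/{n}0.png",bot.get_image(n)); c=bot.get_calibration(n); print(n,c["fov_y"],np.round(c["T"],3).tolist())
o=bot.get_obs();print(o["ee_pos"],o["ee_rot"],o["finger_gap"])
E
```

```text
scene 44.82203419527811 [[0.346, 0.716, -0.607, 1.491], [0.938, -0.269, 0.218, -0.305], [-0.007, -0.645, -0.764, 1.209], [0.0, 0.0, 0.0, 1.0]]
top 55.65765542137207 [[-0.022, -0.996, 0.082, 0.495], [-1.0, 0.022, -0.0, 0.0], [-0.001, -0.082, -0.997, 1.222], [0.0, 0.0, 0.0, 1.0]]
[0.24483006 0.54721536 0.23033215] [-1.79901721e+02 -5.37528174e-03  1.55890284e+02] 0.08506401274139117
```

View pics/top0.png

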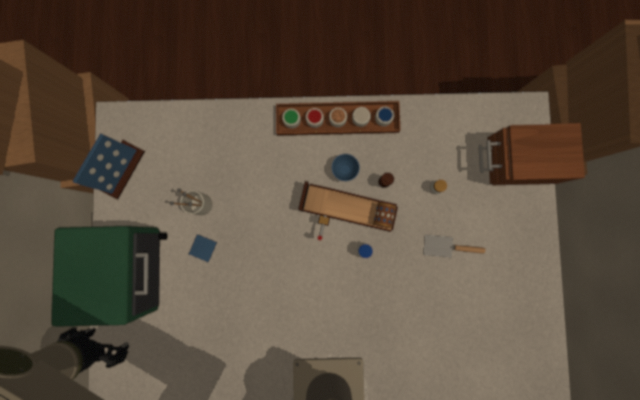

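View pics/scene0.png

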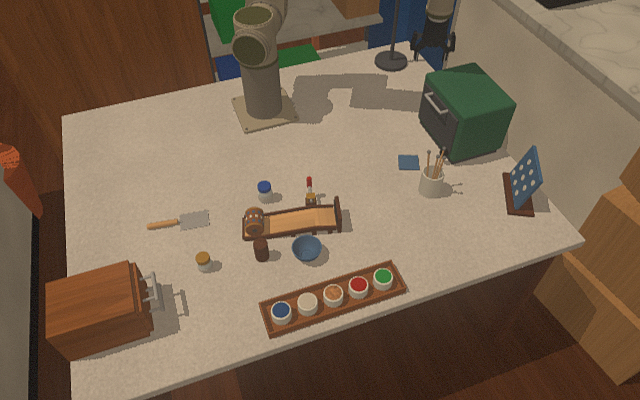

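Top view: the stand runs from its foot (~390,216) to its stop (~303,196). The roller is near (385,214), the red post near (320,238), the blue-lid jar at (365,250), the spare roller at (386,180) and the bowl at (345,167). I'll zoom in for accurate pixel positions.

Run:
```python
from h import *
im=cv2.imread("pics/top0.png")[140:265,290:410]
im=np.clip(im.astype(float)*1.8,0,255).astype(np.uint8)
im=cv2.resize(im,None,fx=4.8,fy=4.8,interpolation=cv2.INTER_CUBIC)
for i in range(0,120,10): cv2.putText(im,str(290+i),(int(i*4.8),8),0,.3,(0,255,0)); cv2.line(im,(int(i*4.8),10),(int(i*4.8),16),(0,255,0))
for i in range(0,125,10): cv2.putText(im,str(140+i),(0,int(i*4.8)+4),0,.3,(0,255,0)); cv2.line(im,(20,int(i*4.8)),(26,int(i*4.8)),(0,255,0))
cv2.imwrite("pics/top0c.png",im)
im=cv2.imread("pics/scene0.png")[165:265,220:360]
im=np.clip(im.astype(float)*1.5,0,255).astype(np.uint8)
im=cv2.resize(im,None,fx=5.5,fy=5.5,interpolation=cv2.INTER_CUBIC)
for i in range(0,140,10): cv2.putText(im,str(220+i),(int(i*5.5),8),0,.3,(0,255,0)); cv2.line(im,(int(i*5.5),10),(int(i*5.5),16),(0,255,0))
for i in range(0,100,10): cv2.putText(im,str(165+i),(0,int(i*5.5)+4),0,.3,(0,255,0)); cv2.line(im,(20,int(i*5.5)),(26,int(i*5.5)),(0,255,0))
cv2.imwrite("pics/scene0c.png",im)
```

```text
(no output)
```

View pics/top0c.png

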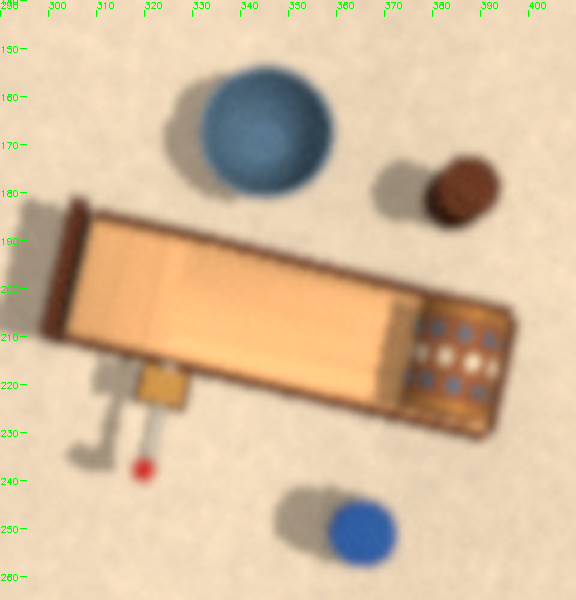

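View pics/scene0c.png

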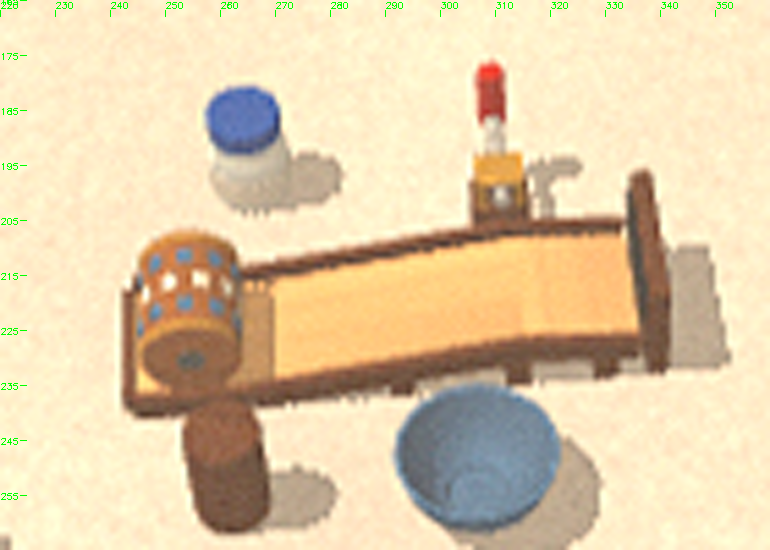

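Crops: foot end corners are at about (396.5,204) and (391,231). Stop board top corners are at about (306.5,181) and (300.5,210), the red post top is at (319.7,237.5), and the crest edge is near x≈323. Next I'll fit the stand pose.

Run:
```python
from h import *
from scipy.optimize import least_squares
ct=bot.get_calibration("top"); cs=bot.get_calibration("scene")
def proj(c,p):
    T=np.array(c["T"]);q=T[:3,:3].T@(p-T[:3,3]);f=200/np.tan(np.radians(c["fov_y"]/2));return np.array([c["cx"],c["cy"]])+f*q[:2]/q[2]
M=[(ct,(75,118,91),(319.7,237.5)),(ct,(-146,-44,18),(396.8,204)),(ct,(-146,44,18),(391,231)),(ct,(152,-47,72),(306.5,181)),(ct,(152,47,72),(300.5,210)),
(cs,(75,118,91),(309,177.5)),(cs,(160,-47,72),(340,208)),(ct,(-146,0,18),(393.9,217.5))]
def w(x,p): 
    a=x[2];p=np.array(p)/1e3;return np.array([x[0]+np.cos(a)*p[0]-np.sin(a)*p[1],x[1]+np.sin(a)*p[0]+np.cos(a)*p[1],p[2]])
f=lambda x:np.concatenate([proj(c,w(x,p))-u for c,p,u in M])
r=least_squares(f,[.5,0,np.radians(80)]);x=r.x
print(x,np.degrees(x[2]),r.fun.reshape(-1,2).round(1).tolist())
np.save("pose.npy",x)
for nm,c,u,v,z in [("jar",ct,365.5,251,.065),("spare",ct,387,178,.07),("bowl",ct,345.5,167,.045)]:
    p=onz(c,u,v,z); a=x[2]; d=p[:2]-x[:2]; print(nm,p.round(3),"stand:",(np.array([[np.cos(a),np.sin(a)],[-np.sin(a),np.cos(a)]])@d).round(3))
# roller: top-line center, blue rows
p=onz(ct,387,214.5,.062);d=p[:2]-x[:2];a=x[2];print("roller top",(np.array([[np.cos(a),np.sin(a)],[-np.sin(a),np.cos(a)]])@d).round(3))
for q in [(-105,0,36),(117,0,55),(75,118,71),(80,0,30)]: print(q,w(x,q).round(3))
```

```text
[ 0.57441738 -0.08285265  1.34691727] 77.17267490825073 [[-0.8, 2.8], [0.6, -0.1], [1.3, 0.0], [-1.3, 1.0], [-1.6, 2.1], [-1.3, -1.7], [2.2, 8.9], [0.9, -0.1]]
jar [ 0.44  -0.124  0.065] stand: [-0.07   0.122]
spare [ 0.661 -0.196  0.07 ] stand: [-0.091 -0.11 ]
bowl [ 0.703 -0.071  0.045] stand: [ 0.04  -0.122]
roller top [-0.113 -0.   ]
(-105, 0, 36) [ 0.551 -0.185  0.036]
(117, 0, 55) [0.6   0.031 0.055]
(75, 118, 71) [0.476 0.016 0.071]
(80, 0, 30) [ 0.592 -0.005  0.03 ]
```

Run:
```python
from h import *
from scipy.optimize import least_squares
ct=bot.get_calibration("top"); cs=bot.get_calibration("scene")
def proj(c,p):
    T=np.array(c["T"]);q=T[:3,:3].T@(p-T[:3,3]);f=200/np.tan(np.radians(c["fov_y"]/2));return np.array([c["cx"],c["cy"]])+f*q[:2]/q[2]
M=[(ct,(75,118,91),(319.7,237.5)),(ct,(-146,-44,18),(396.8,204)),(ct,(-146,44,18),(391,231)),(ct,(152,-47,72),(306.5,181)),(ct,(152,47,72),(300.5,210)),
(cs,(75,118,91),(309,177.5)),(cs,(75,60,68),(310,194.5))]
def w(x,p): 
    a=x[2];p=np.array(p)/1e3;return np.array([x[0]+np.cos(a)*p[0]-np.sin(a)*p[1],x[1]+np.sin(a)*p[0]+np.cos(a)*p[1],p[2]])
f=lambda x:np.concatenate([proj(c,w(x,p))-u for c,p,u in M])
r=least_squares(f,[.5,0,np.radians(80)],loss="soft_l1");x=r.x
print(x,np.degrees(x[2]),f(x).reshape(-1,2).round(1).tolist())
np.save("pose.npy",x)
p=onz(ct,387,214.5,.062);d=p[:2]-x[:2];a=x[2];print("roller top",(np.array([[np.cos(a),np.sin(a)],[-np.sin(a),np.cos(a)]])@d).round(3))
for q in [(-105,0,36),(117,0,55),(75,118,71),(80,0,30)]: print(q,w(x,q).round(3))
```

```text
[ 0.5774245  -0.08447984  1.32479356] 75.90507974324836 [[-1.0, 1.1], [1.2, -0.0], [1.2, -0.0], [-0.2, -0.9], [-1.2, -0.0], [-0.6, -0.6], [0.3, 0.8]]
roller top [-0.112  0.   ]
(-105, 0, 36) [ 0.552 -0.186  0.036]
(117, 0, 55) [0.606 0.029 0.055]
(75, 118, 71) [0.481 0.017 0.071]
(80, 0, 30) [ 0.597 -0.007  0.03 ]
```

send_rows(steps=[[[0,0,-40,0,1],[0,0,-80,0,1],[-12,-22,-100,0,1],[-30,-56,-100,0,1],[-49,-91,-100,0,1],[-67,-125,-100,0,0],[-85,-160,-100,0,-0.4],[-104,-194,-100,0,-0.4],[-122,-229,-100,0,-0.4],[-132,-247,-100,0,-0.4]]])

```text
time: 0.93
ee_pos: [0.2643, 0.2653, 0.3311]
ee_rot: [-180.0, 0.0, 155.8]
contact_force: [-0.0, -0.1, -0.2]
finger_gap: 0.0265
grasp_force: 0.0
```

```bash
cat >> h.py <<'E'
from scipy.spatial.transform import Rotation as Ro
P=None
try: P=np.load("pose.npy")
except Exception: pass
def st():
    "TCP in stand frame mm"
    o=bot.get_obs();a=P[2];d=np.array(o["ee_pos"])[:2]-P[:2]
    s=np.array([[np.cos(a),np.sin(a)],[-np.sin(a),np.cos(a)]])@d
    return o,np.r_[s,o["ee_pos"][2]]*1e3
def goto(x,y,z):
    o,s=st();a=P[2]
    dw=Ro.from_euler("z",a).apply(np.array([x,y,z])-s)
    R=Ro.from_euler("xyz",o["ee_rot"],degrees=True)
    print("t",round(o["time"],2),"stand",s.round(1),"tool shift",R.inv().apply(dw).round(1),"yaw err rad (tool turn)",round((np.radians(o["ee_rot"][2])-a),3),"gap",round(o["finger_gap"],4),"F",np.round(o["contact_force"],1))
E
python3 -c "
from h import *
goto(-185,0,250);print(bot.get_obs()['ee_pos'],bot.get_obs()['ee_rot'])"
```

```text
t 0.93 stand [263.  388.9 331.1] tool shift [-461.1 -373.1   81.7] yaw err rad (tool turn) 1.395 gap 0.0265 F [-0.  -0.1 -0.2]
[0.26432318 0.26532271 0.33107535] [-1.79956665e+02  3.87729040e-02  1.55841274e+02]
```

send_rows(steps=[[[-30,-25,0,0.12,-0.4],[-60,-50,0,0.24,-0.4],[-90,-74,0,0.36,-0.4],[-120,-98,0,0.48,-0.4],[-150,-122,0,0.6,-0.4],[-180,-146,0,0.72,-0.4],[-210,-170,0,0.84,-0.4],[-240,-194,10,0.96,-0.4],[-270,-218,20,1.08,-0.4],[-300,-243,30,1.2,-0.4]]])

```text
time: 1.77
ee_pos: [0.4396, -0.0781, 0.3008]
ee_rot: [180.0, -0.0, 86.8]
contact_force: [0.7, 1.2, -0.1]
finger_gap: 0.0256
grasp_force: 0.0
```

```bash
python3 -c "
from h import *
goto(-185,0,150)"
```

```text
t 1.77 stand [-27.3 135.2 300.8] tool shift [-180.3  103.   150.8] yaw err rad (tool turn) 0.19 gap 0.0256 F [ 0.7  1.2 -0.1]
```

send_rows(steps=[[[-30,17,20,0.05,-0.4],[-60,34,40,0.1,-0.4],[-90,51,60,0.15,-0.4],[-120,68,80,0.19,-0.4],[-150,86,100,0.19,-0.4],[-180,103,120,0.19,-0.4],[-180,103,150,0.19,-0.4],[-180,103,150,0.19,-0.4]]])

```text
time: 2.43
ee_pos: [0.5296, -0.2605, 0.1433]
ee_rot: [-179.4, -0.2, 76.1]
contact_force: [-1.5, 0.5, -1.4]
finger_gap: 0.0259
grasp_force: 0.0
```

Run:
```python
from h import *
goto(-170,0,40)
cv2.imwrite("pics/w1.png",np.clip(bot.get_image("wrist")*1.6,0,255).astype(np.uint8))
c=bot.get_calibration("wrist");print(c["fov_y"],c["cx"],c["cy"],np.round(c["T"],4).tolist())
```

```text
t 2.43 stand [-182.4    3.6  143.3] tool shift [ 12.    4.7 103.3] yaw err rad (tool turn) 0.004 gap 0.0259 F [-1.5  0.5 -1.4]
65.70646984690485 320.7028713671312 201.445080776712 [[0.971, -0.2287, -0.0699, 0.548], [-0.2389, -0.9387, -0.2486, -0.1976], [-0.0087, 0.2581, -0.9661, 0.2889], [0.0, 0.0, 0.0, 1.0]]
```

View pics/w1.png

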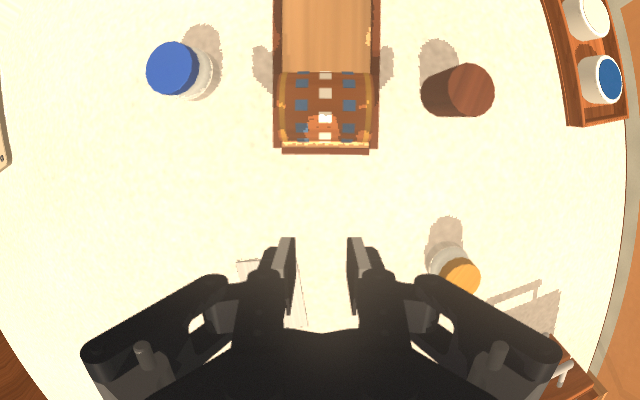

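Wrist view: the stand is straight ahead. Rail ends are at (274,148) and (379,148), the roller's rear edge is at row ~142, and the fingertips are at (290,238) and (352,238). No bystander is near the fingers.

Run:
```python
from h import *
c=bot.get_calibration("wrist");T=np.array(c["T"]);f=200/np.tan(np.radians(c["fov_y"]/2))
def fe(u,v,z):
    d=np.array([u-c["cx"],v-c["cy"]]);r=np.hypot(*d);t=r/f
    q=T[:3,:3]@np.r_[np.sin(t)*d/r,np.cos(t)];return T[:3,3]+q*(z-T[2,3])/q[2]
a=P[2]
def S(p): return ((np.array([[np.cos(a),np.sin(a)],[-np.sin(a),np.cos(a)]])@(p[:2]-P[:2]))*1e3).round(1)
for n,u,v,z in [("railL",274,148,.018),("railR",379,148,.018),("lipL",283,153,.0),("lipR",370,153,.0),("bandL top",281,100,.055),("bandR top",373,100,.055),("rail at 30 L",275,30,.03),("rail R",380,30,.03)]:
    print(n,S(fe(u,v,z)))
```

```text
railL [-140.8   44.4]
railR [-140.1  -48.2]
lipL [-147.2   38.8]
lipR [-146.6  -43. ]
bandL top [-101.    32.8]
bandR top [-100.4  -36.1]
rail at 30 L [-37.9  41.9]
rail R [-37. -46.]
```

send_rows(steps=[[[4,3,30,0,-0.4],[8,6,60,0,-0.4],[10,6,85,0,-0.4],[10,6,105,0,-0.4],[10,6,117,0,-0.4],[10,6,121,0,-0.4],[10,6,121,0,-0.4]]])

```text
time: 3.07
ee_pos: [0.5414, -0.2523, 0.0309]
ee_rot: [-180.0, -0.0, 76.3]
contact_force: [-0.3, 0.5, 1.2]
finger_gap: 0.0254
grasp_force: 0.0
```

Run:
```python
import numpy as np
P=np.load("pose.npy");a=P[2];P[:2]+=-.0022*np.array([-np.sin(a),np.cos(a)]);np.save("pose.npy",P)
from h import *
goto(-150,0,22)
```

```text
t 3.07 stand [-171.5   -3.7   30.9] tool shift [21.5 -3.6  8.9] yaw err rad (tool turn) 0.007 gap 0.0254 F [-0.3  0.5  1.2]
```

send_rows(steps=[[[0,-3,5,0.005,-0.4],[2,-4,9,0.005,-0.4],[5,-4,9,0.005,-0.4],[8,-4,9,0.005,-0.4],[11,-4,9,0.005,-0.4],[14,-4,9,0.005,-0.4],[16,-4,9,0.005,-0.4],[18,-4,9,0.005,-0.4],[20,-4,9,0.005,-0.4],[20,-4,9,0.005,-0.4]]])

```text
time: 3.9
ee_pos: [0.5423, -0.2319, 0.0213]
ee_rot: [-180.0, -0.0, 76.0]
contact_force: [-0.4, 0.9, -0.2]
finger_gap: 0.0254
grasp_force: 0.0
```

```bash
cat > look.py <<'E'
from h import *
import sys
o,s=st()
im=bot.get_image("wrist");cv2.imwrite("pics/%s.png"%sys.argv[1],np.clip(im*1.6,0,255).astype(np.uint8))
print(s.round(1),o["time"],np.round(o["contact_force"],1))
E
python3 look.py w2
```

```text
[-151.6    0.4   21.3] 3.9 [-0.4  0.9 -0.2]
```

View pics/w2.png

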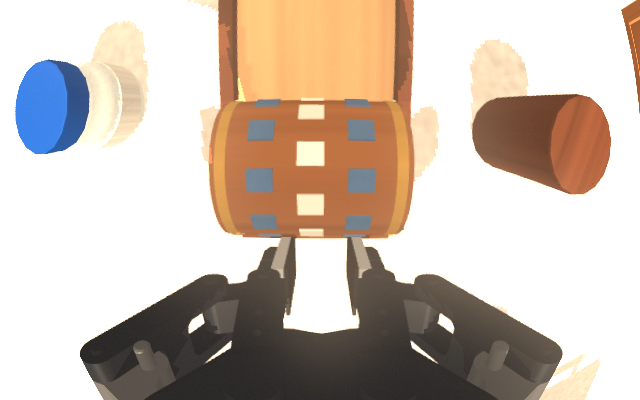

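The roller is just ahead of the fingertips (its rear edge is at row ~237) and square, and the fingers are nearly centred. Now I'll push slowly.

send_rows(steps=[[[3,-1,0,0,-0.4],[6,-2,0,0,-0.4],[9,-2,0,0,-0.4],[12,-2,0,0,-0.4],[15,-2,0,0,-0.4],[18,-2,0,0,-0.4],[21,-2,0,0,-0.4],[24,-2,0,0,-0.4],[27,-2,0,0,-0.4],[30,-2,0,0,-0.4]]])

```text
time: 4.78
ee_pos: [0.5476, -0.2024, 0.0213]
ee_rot: [180.0, -0.0, 76.0]
contact_force: [0.8, -0.4, -0.3]
finger_gap: 0.0255
grasp_force: 0.1
```

```bash
python3 look.py w3
```

```text
[-121.6    2.4   21.3] 4.7833 [ 0.8 -0.4 -0.3]
```

View pics/w3.png

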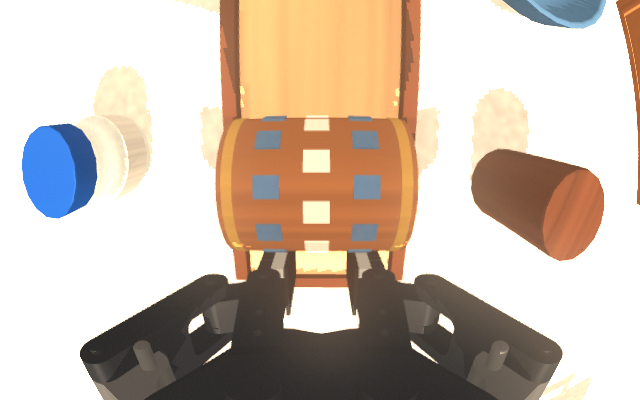

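The roller is in contact, square and centred (columns 217–417, rails 220–419). I'll go on up the ramp, raising the tips with the slope.

send_rows(steps=[[[3,0,0,0,-0.4],[6,0,0,0,-0.4],[9.5,0,-0.5,0,-0.4],[13,0,-1,0,-0.4],[16.5,0,-1.5,0,-0.4],[20,0,-2,0,-0.4],[23.5,0,-2.5,0,-0.4],[27,0,-3,0,-0.4],[30.5,0,-3.5,0,-0.4],[34,0,-4,0,-0.4]]])

```text
time: 5.67
ee_pos: [0.5558, -0.1694, 0.0254]
ee_rot: [-180.0, 0.0, 76.0]
contact_force: [-0.6, -1.9, 0.5]
finger_gap: 0.0258
grasp_force: 0.8
```

send_rows(steps=[[[3.5,0,-0.5,0,-0.4],[7,0,-1,0,-0.4],[10.5,0,-1.5,0,-0.4],[14,0,-2,0,-0.4],[17.5,0,-2.5,0,-0.4],[21,0,-3,0,-0.4],[24.5,0,-3.5,0,-0.4],[28,0,-4,0,-0.4],[31.5,0,-4.5,0,-0.4],[35,0,-5,0,-0.4]]])

```text
time: 6.5
ee_pos: [0.5643, -0.1354, 0.0304]
ee_rot: [180.0, -0.0, 76.0]
contact_force: [-0.6, -1.4, 1.7]
finger_gap: 0.0255
grasp_force: 0.8
```

```bash
python3 look.py w4
```

```text
[-52.6   2.5  30.4] 6.5 [-0.6 -1.4  1.7]
```

View pics/w4.png

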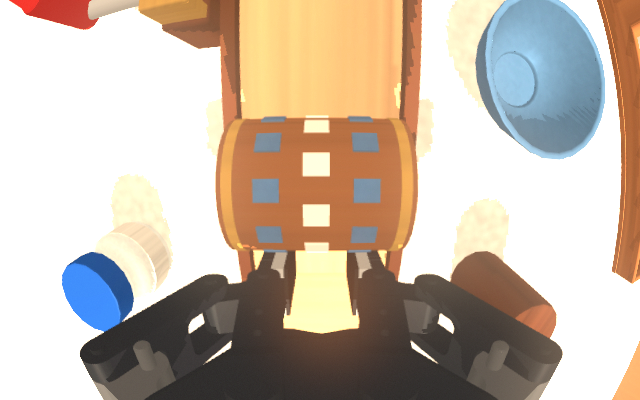

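Mid-ramp the roller is square, centred and held against both tips. I'll continue.

send_rows(steps=[[[3.5,0,-0.5,0,-0.4],[7,0,-1,0,-0.4],[10.5,0,-1.5,0,-0.4],[14,0,-2,0,-0.4],[17.5,0,-2.5,0,-0.4],[21,0,-3,0,-0.4],[24.5,0,-3.5,0,-0.4],[28,0,-4,0,-0.4],[31.5,0,-4.5,0,-0.4],[35,0,-5,0,-0.4]]])

```text
time: 7.38
ee_pos: [0.5729, -0.1015, 0.0354]
ee_rot: [180.0, 0.0, 76.0]
contact_force: [0.2, -1.0, 0.9]
finger_gap: 0.0256
grasp_force: 0.8
```

send_rows(steps=[[[3.5,0,-0.5,0,-0.4],[7,0,-1,0,-0.4],[10.5,0,-1.5,0,-0.4],[14,0,-2,0,-0.4],[17.5,0,-2.5,0,-0.4],[21,0,-3,0,-0.4],[24.5,0,-3.5,0,-0.4],[28,0,-4,0,-0.4],[31.5,0,-4.5,0,-0.4],[35,0,-5,0,-0.4]]])

```text
time: 8.22
ee_pos: [0.5813, -0.0675, 0.0403]
ee_rot: [-180.0, 0.0, 76.0]
contact_force: [-0.3, -0.9, 0.9]
finger_gap: 0.0256
grasp_force: 0.8
```

send_rows(steps=[[[3,0,-0.4,0,-0.4],[6,0,-0.8,0,-0.4],[8,0,-1.2,0,-0.4],[10,0,-1.6,0,-0.4],[12,0,-2,0,-0.4],[14,0,-2,0,-0.4],[16,0,-2.5,0,-0.4],[18,0,-2.5,0,-0.4],[20,0,-3,0,-0.4],[22,0,-3,0,-0.4]]])

```text
time: 9.05
ee_pos: [0.5866, -0.0463, 0.0433]
ee_rot: [-180.0, -0.0, 76.0]
contact_force: [-0.4, 0.1, -0.2]
finger_gap: 0.0256
grasp_force: 0.3
```

send_rows(steps=[[[2,0,-0.2,0,-0.4],[4,0,-0.4,0,-0.4],[6,0,-0.5,0,-0.4],[8,0,-0.5,0,-0.4],[10,0,-0.5,0,-0.4],[12,0,-0.5,0,-0.4],[14,0,-0.5,0,-0.4],[16,0,-0.5,0,-0.4],[18,0,-0.5,0,-0.4],[20,0,-0.5,0,-0.4]]])

```text
time: 9.88
ee_pos: [0.5914, -0.0269, 0.0438]
ee_rot: [-180.0, -0.0, 76.0]
contact_force: [0.9, -0.7, -0.4]
finger_gap: 0.0259
grasp_force: 0.0
```

```bash
python3 look.py w5
```

```text
[59.2  2.6 43.8] 9.8833 [ 0.9 -0.7 -0.4]
```

View pics/w5.png

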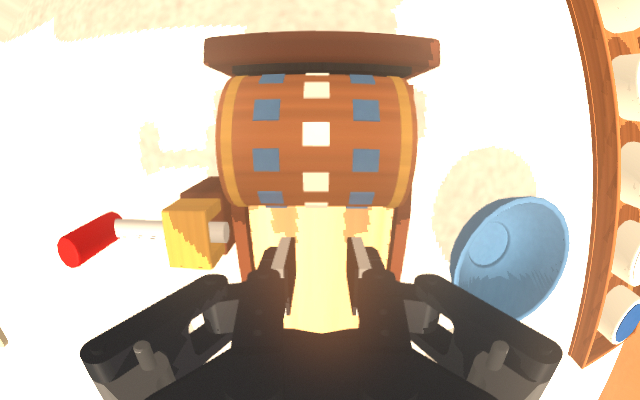

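The roller is home: it touches the stop board (row ~72) and is square and centred, clear of the fingers. The red post is at (90,238) with the bolt still drawn. I'll lift clear, move outside the post and shut the fingers.

send_rows(steps=[[[-3,0,-10,0,-0.4],[-3,0,-40,0,-0.4],[-3,0,-75,0,-0.4],[0,0,-100,0,-0.6],[4,-37,-105,0,-1],[8,-74,-105,0,-1],[12,-111,-105,0,-1],[16,-140,-105,0,-1],[16,-152,-105,0,-1],[16,-152,-105,0,-1]]])

```text
time: 10.77
ee_pos: [0.4459, 0.0259, 0.1494]
ee_rot: [180.0, -0.0, 76.0]
contact_force: [-0.5, 0.5, 0.1]
finger_gap: -0.0001
grasp_force: 0.0
```

Run:
```python
from h import *
goto(75,152,66)
im=bot.get_image("wrist");c=bot.get_calibration("wrist")
h=cv2.cvtColor(im,cv2.COLOR_BGR2HSV);m=((h[...,0]<6)|(h[...,0]>174))&(h[...,1]>190)&(h[...,2]>60)
n,l,s,ce=cv2.connectedComponentsWithStats(m.astype(np.uint8))
T=np.array(c["T"]);f=200/np.tan(np.radians(c["fov_y"]/2));a=P[2]
for i in range(1,n):
    if s[i,4]<80: continue
    d=ce[i]-[c["cx"],c["cy"]];r=np.hypot(*d);t=r/f
    q=T[:3,:3]@np.r_[np.sin(t)*d/r,np.cos(t)];p=T[:3,3]+q*(.078-T[2,3])/q[2]
    print(s[i],ce[i].round(),(np.array([[np.cos(a),np.sin(a)],[-np.sin(a),np.cos(a)]])@(p[:2]-P[:2])*1e3).round(1))
```

```text
t 10.77 stand [ 75.  156.7 149.4] tool shift [ 0.   4.6 83.4] yaw err rad (tool turn) 0.002 gap -0.0001 F [-0.5  0.5  0.1]
[635 107   5  33 127] [637. 123.] [ 169.9 -186.8]
```

send_rows(steps=[[[0,0,25,0,-1],[0,0,50,0,-1],[0,0,70,0,-1],[0,0,81,0,-1],[0,0,83,0,-1],[0,0,83,0,-1]]])

```text
time: 11.32
ee_pos: [0.448, 0.025, 0.0656]
ee_rot: [-179.9, 0.0, 75.9]
contact_force: [0.4, -0.3, 1.0]
finger_gap: -0.0002
grasp_force: 0.0
```

send_rows(steps=[[[0,4,0,0,-1],[0,8,0,0,-1],[0,12,0,0,-1],[0,16,0,0,-1],[0,20,0,0,-1],[0,24,0,0,-1],[0,28,0,0,-1],[0,32,0,0,-1],[0,35,0,0,-1],[0,35,0,0,-1]]])

```text
time: 12.15
ee_pos: [0.4824, 0.0166, 0.0658]
ee_rot: [180.0, -0.0, 76.0]
contact_force: [-0.9, -0.5, 0.8]
finger_gap: 0.0001
grasp_force: 0.0
```

Run:
```python
from h import *
goto(75,95,66)
cv2.imwrite("pics/w6.png",np.clip(bot.get_image("wrist")*1.5,0,255).astype(np.uint8))
```

```text
t 12.15 stand [ 74.9 119.   65.8] tool shift [ 0.1 24.  -0.2] yaw err rad (tool turn) 0.001 gap 0.0001 F [-0.9 -0.5  0.8]
```

View pics/w6.png

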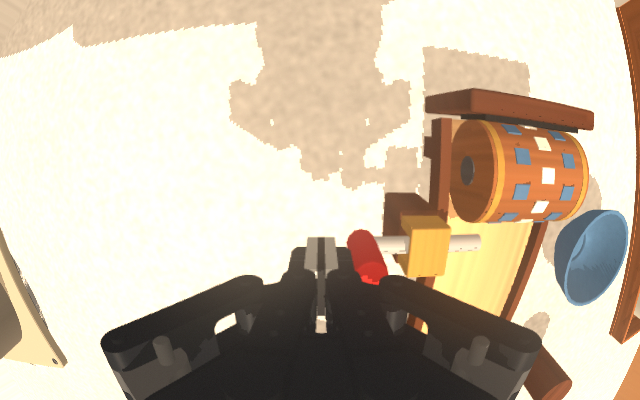

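The post sits against the finger's side at (365,255), and the rod is already partly across (tip at (480,243)). The roller is still home. I'll keep pushing.

send_rows(steps=[[[0,4,0,0,-1],[0,8,0,0,-1],[0,12,0,0,-1],[0,15,0,0,-1],[0,18,0,0,-1],[0,20,0,0,-1],[0,20,0,0,-1]]])

```text
time: 12.78
ee_pos: [0.5016, 0.0118, 0.0658]
ee_rot: [180.0, 0.0, 76.0]
contact_force: [0.2, -0.3, 0.4]
finger_gap: 0.0002
grasp_force: 0.1
```

send_rows(steps=[[[0,1,0,0,-1],[0,2,0,0,-1],[0,3,0,0,-1],[0,4,0,0,-1],[0,4,0,0,-1]]])

```text
time: 13.2
ee_pos: [0.5037, 0.0113, 0.0656]
ee_rot: [-179.8, 0.0, 76.0]
contact_force: [-10.0, 1.8, 6.5]
finger_gap: 0.0002
grasp_force: 5.0
```

send_rows(steps=[[[0,-5,0,0,-1],[0,-15,0,0,-1],[0,-30,0,0,-1],[0,-45,-5,0,-1],[0,-50,-40,0,-1],[0,-50,-75,0,-1],[0,-70,-100,0,-1],[0,-110,-100,0,-1],[0,-130,-100,0,-1],[0,-130,-100,0,-1]]])

```text
time: 14.03
ee_pos: [0.3769, 0.0433, 0.1663]
ee_rot: [179.9, -0.0, 76.0]
contact_force: [-0.9, 0.8, 0.3]
finger_gap: -0.0001
grasp_force: 0.0
```

Run:
```python
from h import *
a=P[2];R=np.array([[np.cos(a),np.sin(a)],[-np.sin(a),np.cos(a)]])
for n in("top","scene"):
  im=bot.get_image(n);c=bot.get_calibration(n);old=cv2.imread(f"pics/{n}0.png")
  for nm,i in(("before",old),("now",im)):
    h=cv2.cvtColor(i,cv2.COLOR_BGR2HSV);m=((h[...,0]<6)|(h[...,0]>174))&(h[...,1]>150)&(h[...,2]>70)
    k=np.zeros_like(m);k[(slice(205,245) if n=="top" else slice(170,215)),(slice(305,335))]=1
    v,u=np.nonzero(m&k)
    if len(u): 
      p=onz(c,u.mean(),v.mean(),.088 if n=="top" else .08);print(n,nm,len(u),u.mean().round(1),v.mean().round(1),(R@(p[:2]-P[:2])*1e3).round(1))
  d=cv2.absdiff(im,old).max(2)>45
  if n=="scene":
    for nm,b in dict(jar=(255,180,272,205),bowl=(290,233,323,263),spare=(252,236,270,263),tile=(397,153,421,171),knife=(145,208,212,232),gold=(193,250,214,272),pot=(418,150,448,198)).items():
      print(nm,int(d[b[1]:b[3],b[0]:b[2]].sum()))
```

```text
top before 6 319.5 237.0 [ 73.7 115.2]
top now 10 322.5 224.0 [73.6 75.4]
scene before 35 308.5 181.0 [ 74.3 112.5]
scene now 31 309.9 189.4 [75.5 76.6]
jar 0
bowl 0
spare 0
tile 30
knife 0
gold 0
pot 0
```

Run:
```python
from h import *
a=P[2];R=np.array([[np.cos(a),np.sin(a)],[-np.sin(a),np.cos(a)]])
for n,z in(("top",.091),("scene",.08)):
  c=bot.get_calibration(n);S=[]
  for i in(cv2.imread(f"pics/{n}0.png"),bot.get_image(n)):
    i=i.astype(float);w=np.clip(i[...,2]-2.2*i[...,1]-8,0,None)
    k=np.zeros(w.shape);k[(slice(212,248) if n=="top" else slice(168,212)),(slice(308,333) if n=="top" else slice(300,322))]=1
    w*=k;v,u=np.mgrid[:400,:640];uu,vv=(w*u).sum()/w.sum(),(w*v).sum()/w.sum()
    S.append(R@(onz(c,uu,vv,z)[:2]-P[:2])*1e3);print(n,round(w.sum()),round(uu,2),round(vv,2),S[-1].round(1))
  print("travel",(S[0]-S[1]).round(1))
```

```text
top 113 319.49 237.49 [ 73.4 116.5]
top 236 322.47 223.86 [73.7 75.1]
travel [-0.4 41.4]
scene 437 308.67 178.42 [ 75.8 123.8]
scene 473 309.75 187.74 [75.6 83.5]
travel [ 0.3 40.3]
```

Measured travel is about 41 mm, too close to the 40 mm limit. I'll press again, a little further.

send_rows(steps=[[[0,40,0,0,-1],[0,80,0,0,-1],[0,80,35,0,-1],[0,80,70,0,-1],[0,80,95,0,-1],[0,85,99,0,-1],[0,100,99,0,-1],[0,115,99,0,-1],[0,123,99,0,-1],[0,126,99,0,-1]]])

```text
time: 15.07
ee_pos: [0.5035, 0.0113, 0.068]
ee_rot: [179.9, -0.0, 75.9]
contact_force: [-1.5, 1.0, 1.1]
finger_gap: 0.0002
grasp_force: 1.1
```

send_rows(steps=[[[0,1,0,0,-1],[0,2,0,0,-1],[0,3,0,0,-1],[0,4,0,0,-1],[0,5,0,0,-1],[0,5,0,0,-1]]])

```text
time: 15.57
ee_pos: [0.5037, 0.0113, 0.0666]
ee_rot: [-179.7, 0.0, 76.0]
contact_force: [-10.8, 1.6, 8.8]
finger_gap: -0.0002
grasp_force: 5.9
```

```bash
python3 -c "
from h import *
goto(75,95,66)"
```

```text
t 15.57 stand [75.  97.  66.6] tool shift [0.  2.  0.6] yaw err rad (tool turn) 0.001 gap -0.0002 F [-10.8   1.6   8.8]
```

send_rows(steps=[[[0,-10,0,0,-1],[0,-30,0,0,-1],[0,-50,-5,0,-1],[0,-55,-40,0,-1],[0,-55,-75,0,-1],[0,-70,-100,0,-1],[0,-110,-100,0,-1],[0,-135,-100,0,-1],[0,-135,-100,0,-1]]])

```text
time: 16.32
ee_pos: [0.3718, 0.0445, 0.1667]
ee_rot: [-180.0, -0.0, 76.0]
contact_force: [0.2, 0.1, -0.8]
finger_gap: -0.0002
grasp_force: 0.0
```

Run:
```python
from h import *
def proj(c,p):
    T=np.array(c["T"]);q=T[:3,:3].T@(p-T[:3,3]);f=200/np.tan(np.radians(c["fov_y"]/2));return np.array([c["cx"],c["cy"]])+f*q[:2]/q[2]
a=P[2]
def w(p): p=np.array(p)/1e3;return np.array([P[0]+np.cos(a)*p[0]-np.sin(a)*p[1],P[1]+np.sin(a)*p[0]+np.cos(a)*p[1],p[2]])
for n in("top","scene"):
  c=bot.get_calibration(n);im=np.mean([bot.get_image(n).astype(np.float32) for _ in range(3)],0).astype(np.float32);old=cv2.imread(f"pics/{n}0.png").astype(np.float32)
  print(n)
  for y in list(range(-20,49,4))+list(range(60,132,4)):
    z=62 if 46<y<74 else 57
    uv=np.float32([[proj(c,w((75+dx,y,z)))] for dx in(-2,0,2)])
    s=[cv2.remap(i,uv[...,0],uv[...,1],1).mean((0,1)).round().astype(int) for i in(old,im)]
    print(y,s[0],s[1])
```

```text
top
-20 [ 66 101 137] [ 68 104 140]
-16 [ 66 101 137] [ 69 104 141]
-12 [ 67 101 138] [ 69 105 142]
-8 [ 67 102 139] [ 70 106 143]
-4 [ 69 104 141] [ 70 107 145]
0 [ 69 105 143] [ 73 109 146]
4 [ 70 107 145] [ 77 106 137]
8 [ 71 108 146] [ 81 101 121]
12 [ 71 108 148] [ 83  99 113]
16 [ 73 110 149] [ 85 100 114]
20 [ 72 109 148] [ 84 100 114]
24 [ 72 110 148] [ 84  99 113]
28 [ 73 111 150] [ 84  99 112]
32 [ 74 112 152] [ 84  99 113]
36 [ 73 111 150] [ 83  98 111]
40 [ 66  99 135] [ 83  96 108]
44 [ 54  77 104] [ 81  93 104]
48 [56 74 93] [ 73  88 101]
60 [ 43  84 117] [ 43  86 120]
64 [ 42  84 117] [ 40  80 119]
68 [ 43  83 115] [ 33  60 116]
72 [ 52  81 106] [ 26  37 116]
76 [ 73  89 101] [ 31  37 118]
80 [ 87  98 107] [ 56  66 120]
84 [ 91 103 111] [ 90 105 131]
88 [ 91 103 111] [105 123 138]
92 [ 91 103 111] [108 126 139]
96 [ 92 104 112] [108 125 139]
100 [ 91 103 111] [108 126 140]
104 [ 87  98 109] [110 128 141]
108 [ 74  84 109] [110 128 141]
112 [ 50  56 113] [110 128 142]
116 [ 35  40 117] [112 130 144]
120 [ 43  51 118] [111 130 143]
124 [ 73  85 124] [110 128 142]
128 [ 9
[... 439 characters left out ...]
4] [129 145 158]
36 [50 62 84] [127 144 156]
40 [52 64 84] [127 143 155]
44 [ 74  86 101] [128 143 156]
48 [117 131 141] [125 141 154]
60 [ 53 112 156] [ 55 114 159]
64 [ 57 113 157] [ 55 114 159]
68 [ 57 112 155] [ 56 117 159]
72 [ 51 110 155] [ 53 103 148]
76 [ 52 110 155] [ 54 105 150]
80 [ 59 112 152] [ 47  71 130]
84 [ 86 122 150] [ 42  50 119]
88 [115 135 150] [ 41  50 120]
92 [123 138 149] [ 42  51 120]
96 [115 131 143] [ 43  51 125]
100 [114 131 141] [ 42  53 147]
104 [122 139 150] [ 42  53 166]
108 [124 143 150] [ 37  48 164]
112 [ 98 112 132] [ 64  77 166]
116 [ 47  53 116] [116 136 177]
120 [ 40  49 117] [141 166 186]
124 [ 44  51 119] [141 166 185]
128 [ 43  51 119] [138 163 183]
```

Travel is around 41–43 mm, and the fingertips were level with the top of the bracket. I'll press once more with the tips above it.

send_rows(steps=[[[0,40,0,0,-1],[0,80,0,0,-1],[0,80,35,0,-1],[0,80,70,0,-1],[0,80,89,0,-1],[0,90,91,0,-1],[0,105,91,0,-1],[0,120,91,0,-1],[0,128,91,0,-1],[0,130,91,0,-1]]])

```text
time: 17.45
ee_pos: [0.5025, 0.0114, 0.0755]
ee_rot: [-180.0, 0.0, 75.9]
contact_force: [0.4, -0.6, -0.6]
finger_gap: -0.0004
grasp_force: 0.0
```

send_rows(steps=[[[0,1,0,0,-1],[0,2,0,0,-1],[0,3,0,0,-1],[0,4,0,0,-1],[0,5,0,0,-1],[0,5,0,0,-1]]])

```text
time: 17.95
ee_pos: [0.504, 0.0112, 0.0753]
ee_rot: [-179.8, 0.0, 76.0]
contact_force: [-9.0, 2.0, 5.0]
finger_gap: 0.0001
grasp_force: 4.5
```

```bash
python3 -c "
from h import *
goto(75,95,66)"
```

```text
t 17.95 stand [75.  96.7 75.3] tool shift [0.  1.7 9.3] yaw err rad (tool turn) 0.001 gap 0.0001 F [-9.  2.  5.]
```

The stop is at the same position whatever the height, so this is the bolt's own end stop. I'll retract, check the bystanders and sign off.

send_rows(steps=[[[0,-10,0,0,-1],[0,-30,0,0,-1],[0,-50,-5,0,-1],[0,-55,-40,0,-1],[0,-55,-75,0,-1],[0,-70,-90,0,-1],[0,-110,-90,0,-1],[0,-135,-90,0,-1],[0,-135,-90,0,-1]]])

```text
time: 18.7
ee_pos: [0.3719, 0.0444, 0.1656]
ee_rot: [-180.0, -0.0, 76.0]
contact_force: [0.3, -0.1, -0.3]
finger_gap: 0.0002
grasp_force: 0.0
```

Run:
```python
from h import *
im=bot.get_image("scene");old=cv2.imread("pics/scene0.png")
g=lambda i:cv2.cvtColor(i,cv2.COLOR_BGR2GRAY)
for nm,b in dict(jar=(255,180,272,205),bowl=(290,233,323,263),spare=(252,236,270,263),tile=(397,153,421,171),knife=(145,208,212,232),gold=(193,250,214,272),pot=(418,150,448,198)).items():
    t=g(old)[b[1]:b[3],b[0]:b[2]];s=g(im)[b[1]-8:b[3]+8,b[0]-8:b[2]+8]
    _,mx,_,l=cv2.minMaxLoc(cv2.matchTemplate(s,t,cv2.TM_CCOEFF_NORMED));print(nm,round(mx,3),l[0]-8,l[1]-8)
print(bot.get_obs()["contact_force"])
```

```text
jar 0.997 0 0
bowl 0.996 0 0
spare 0.996 0 0
tile 0.873 0 0
knife 0.99 0 0
gold 0.995 0 0
pot 0.995 0 0
[ 0.37724414 -0.06232957  0.38807246]
```

```bash
python3 -c "
from plant import bot
print(bot.sign_off())"
```

```text
the job is handed in; nothing more can be done
None
```

I handed the job in at about 19 s: the roller is home against the stop and no bystander moved, but the bolt measured only about 41–43 mm across in the camera views (40 mm needed, 45 mm full), though it stopped hard at the same place on all three pushes; no verdict came back.

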